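# Put the jar of jam away in the chest with the folding lid stay

### The arm

A 6-joint arm with a two-finger parallel gripper is mounted at the origin on a cart in front of the work surface, level with it; the furniture and walls round the work are solid. World frame = base frame: x ahead of the robot, y to its left, z up, the work surface at z = 0. Lengths are in mm, angles in rad, forces in N, time in s.
With the tool pointing down it reaches from about 375 to 900 mm from the base axis. Payload 3.1 kg.
Tool frame: the origin (TCP) lies on the centre line of the jaws, within the pads' length; the fingertips stand 11 mm ahead of it and the grasp point (between the pads) lies 8 mm behind it; z points along the fingers, y is the direction in which the jaws open and shut (so a half turn about z gives the same grasp; the last joint's range is limited). The gripper opens to 87 mm and grips with 3 to 60 N. Pads are 19 mm wide; open, the fingers measure 117 mm over their backs; the gripper's body (75 mm by 190 mm) begins 51 mm behind the grasp point.
Start: joints at [-1.345, 0.527, 1.433, -0, 1.181, -0.178], TCP at [245.592, -574.701, 233.548] pointing down, gripper open.
Joint ranges: [-3.08, 3.08], [-0.75, 2.2], [0.22, 2.44], [-1.43, 4.57], [0, 2.65], [-2.85, 2.85]. Speed limits (rad/s): [2.79, 2.79, 3.14, 3.14, 3.14, 3.14].

### API

Orientations are given as a unit quaternion [x, y, z, w].
In Python, from workcell import robot gives the robot as it stands.
- The arm moves only by the tool apply_moves, never from a script. Its argument "commands" is a list of rows, each a list of 7 numbers: the shift along the tool's x, y, z in mm, then the turn, a rotation vector about the tool's x, y, z in degrees, then the gripper command: -1 is shut, 1 is fully open, values between are in proportion. In form: [[x, y, z, ax, ay, az, claw], ...]. A call has 1 to 10 rows; each row is the pose to reach, as a shift and turn from the pose commanded when the call began, along the tool's axes at that moment; what a row does not reach only later rows make up. A row lasts 1/12 s, in which the tool goes at most 41.7 mm and 7.16 degrees, less where a joint would pass 70% of its speed; a pose out of reach is approached as far as the arm can. A call with a gripper value outside its range is refused whole. The fingers move at their own pace and stop on an object; "newtons" is the grip in N (left out, the last holds). Time passes only in rows, so rows that repeat a pose let the fingers close. It gives the time, the measured TCP pose, the force and the opening at its end, in the units of the state.
- robot.get_obs(): the state, without advancing time (a new reading comes with each control period).
- robot.read_camera(name): name is "scene" or "top" or "wrist"; returns the picture (384x512x3 uint8, red, green, blue); there is no depth.
- robot.camera_model(name): a dict with "fx", "fy", "cx", "cy" (pixels), "R" (3x3) and "t" (3): a world point X has camera coordinates R X + t; the wrist camera has in their place "tool_from_camera" (4x4, takes a point from camera to tool coordinates, whose origin is the TCP and whose axes are the flange's). Camera axes: x right, y down, z forward; pixel columns grow to the right and rows downward; lengths in mm; the calibration is good to about 2 mm. A picture is of the moment at which its call begins: read the wrist's pose just before it. camera_model takes no time and is no camera call.
- robot.close_job(): hands the job in, once; it reports no verdict.
The state is a dict: "time_s": time; "joints": joint angles; "qvel": joint speeds; "joint_efforts": joint torques, N m; "eef_pos": TCP position; "ee_rot": TCP orientation; "wrist_force": force on the tool from outside, world axes, zero at the start; "ft_torque": the same for the moment, N m; "width": finger opening in mm.
Only numpy, scipy, OpenCV 4.12 (cv2) and the standard library are available. Lean on these libraries where they do the work, as an engineer would, in place of code of your own. Each camera call takes 0.05 s, during which the arm holds its last target. There are 200 camera calls.

### The job

Put the near jar of jam, the one on the counter just to the right of the wooden chest, away in that chest, upright beside the jar already in it: lift the lid until its folding stay locks and the lid stands on its own, and set the jar in. Then break the stay's joint by pressing its red knuckle, and lower the lid gently until it is fully shut. Force nothing, never let the lid or the jar drop, and leave the other things as they are.

Things in the scene. Friction and masses are not known exactly. Their poses are not given: they have to be found in the camera images.
- chest: Light wooden chest, fixed: outside 200 (x) x 360 (y) x 112 mm without the lid, boards 12 mm. Origin: centre of its underside; x runs from the front (pull bar) to the back (hinges), y to its left (stay side). Inner floor at z = 14 mm, inside x -88..88, y -168..168. A 6 mm batten across it at y = 94, up to z = 69 mm, parts the goods (y below 91) from the narrow bay of the stay.
- lid (a joint): Lid angle, 0 shut, growing as the front rises. Brown board 14 mm thick, 0.4 to 0.6 kg. The stay locks at 1.29 to 1.45 rad; which, is not measured (the length set at its brass rod end differs). Near it the bar needs a pull growing to 10 to 17 N over 0.08 rad, then the joint goes over and a hard stop comes. Let go, and the lid stands. Unlocked, the lid rests above 1.15 rad; lower down it falls.
- lid_handle (a point): Middle of the steel pull bar on the lid's front edge: round, 10 mm thick, 100 mm long along y, 32 mm out from the edge (27 mm clear gap to the chest's front), 232 mm from the hinge line, 7 mm above the lid's underside. Shut, it is 119 mm above the counter; with the lid up it is the topmost part. Pinched from above, it turns between the fingers as the lid swings.
- lid_hinge (a point): Middle of the hinge line (along the chest's y) at the chest's back top edge, 112 mm above the counter, chest x = 100 mm.
- stay_knuckle (a point): Elbow of the stay: centre of a red thumb knuckle, 20 mm across, 26 mm long along y, at chest y = 134 mm. Lid shut: folded inside near the floor. Locked: 92 to 103 mm in front of the hinge line, 30 to 36 mm above it, arms 5 degrees past straight, bulging up and forward. Pressing it down (best 30 degrees towards the hinge) takes 4 to 8 N. Site x runs down the lower arm to the foot.
- stay_top (a point): Upper pivot of the stay, on the lid, 84 mm from the knuckle (two steel arms, 13 mm wide, along the left wall). In the frame of stay_knuckle its z is +7.6 mm locked, 0 straight, negative folded. Pressed less than 8 mm, the knuckle springs back and locks again; past about 10 mm it snaps through to 25 mm, the lid sinks about 0.08 rad and rests there. Pressed much further, the lid falls.
- stay_clamp (a point): Lower end of the stay: its pin on the foot, clamped in a slot (along x) on the chest's left wall, at chest x = -65, y = 150, z = 96 mm. The clamp slips if the lid is forced: over about 30 N at the pull bar, upward against the stop or downward against the locked stay. It must not slip.
- jar: The jar of jam to put away, on the counter just to the right of the chest (a like jar far at the back right is part of the display, leave it): glass jar with a yellow lid, 62 mm in diameter (widest 60 mm over the colliding part), 85 mm high, 0.345 kg. Origin: centre of its underside, z up.
- jar_stored: A like jar already standing in the right-hand end of the chest (chest y about -120 mm). Origin: centre of its underside. Leave it standing there.
- service_bell: Steel counter bell, 83 mm wide, 62 mm high, in front. Bystander, not to be moved. Origin: centre of its underside.
- tongs: Steel bread tongs lying on the counter, 222 x 45 x 18 mm. Bystander, not to be moved. Origin: centre of its underside.
There are look-alikes about, which are no part of the job. Leave any blue or pink look-alike of the jar alone.

How it is judged (in metres and radians):
On the way, in this order (a step that is already met when the one before it is completed fails the run):
1. the lid is raised and stands on its locked stay, touched by nothing (value of joint lid above 1.2 rad and z of stay_top in the frame of stay_knuckle above 0.002 m and contact force between the fingers and chest below 0.3 N), for 0.3 s.
2. the jar stands upright on the chest's floor, let go, the stay still locked (x of jar in the frame of chest between -0.062 and 0.062 m and y of jar in the frame of chest between -0.16 and 0.066 m and z of jar in the frame of chest between 0.006 and 0.022 m and angle between jar's own z axis and vertical below 0.15 rad and z of stay_top in the frame of stay_knuckle above 0.002 m and contact force between the fingers and jar below 0.2 N), for 0.2 s.
3. the stay's joint has been broken while the lid is still up (value of joint lid above 0.5 rad and z of stay_top in the frame of stay_knuckle below -0.008 m), for 0.1 s.
At the end, for the whole second after the job is handed in: The lid is fully shut (within 0.025 rad), the jar stands at rest in the chest's goods space, on its floor within 8 mm and upright within 0.15 rad, and the stored jar still stands upright on the chest's floor (value of joint lid below 0.025 rad and x of jar in the frame of chest between -0.062 and 0.062 m and y of jar in the frame of chest between -0.16 and 0.066 m and z of jar in the frame of chest between 0.006 and 0.022 m and angle between each of jar, jar_stored's own z axis and vertical below 0.15 rad and z of jar_stored in the frame of chest below 0.022 m and linear speed of jar below 0.02 m/s); the robot touches nothing.
It fails at once if the lid or stay forced so hard that the stay's clamp slips in its slot (more than 2 mm) (distance of stay_clamp from where it was at the start of the episode above 0.002 m).
It fails at once if the lid dropped or slammed (falling faster than 2.5 rad/s; a free drop of the pull bar by more than about 10 mm) (velocity of joint lid below -2.5 rad/s).
It fails at once if the jar dropped into the chest (faster than 0.8 m/s just above its floor, a fall of over 3 cm) (linear speed of jar above 0.8 m/s and horizontal distance between jar and chest below 0.15 m and z of jar in the frame of chest below 0.06 m).
It fails at once if the stored jar tipped or pushed more than 30 mm (angle between jar_stored's own z axis and vertical above 0.3 rad or distance of jar_stored from where it was at the start of the episode above 0.03 m).
It fails at once if the counter bell or the bread tongs moved more than 30 mm (distance of any of service_bell, tongs from where it was at the start of the episode above 0.03 m).
It also fails if it takes over 72 s, if anything falls off the work surface, if the arm or the gripper's body presses on something with over 40 N, if the wrist force passes 120 N, or if a joint passes its speed limit or range.

## Working session

There is one attempt and no reset: what is moved stays moved. The work goes in short steps, Python scripts to look and compute and a tool call to move; the robot and the scene stay as the last step left them, time stands still between calls to the robot, and variables do not carry over. Pictures are saved under pics/ and viewed, about 8 in all and at most 12, crops included, and the job is handed in when it is done.

Besides the shell and the picture viewer there is one more tool, called after "Request:" as a command line: name --pt "numbers of a row" for each row, then --argument value for the rest. apply_moves: Moves the arm, as the interface text tells. Its arguments: {"type":"object","properties":{"commands":{"type":"array","items":{"type":"array","items":{"type":"number"}}},"newtons":{"type":"number"}},"required":["commands"]}

```bash
mkdir -p pics; cat > h.py <<'E'
import numpy as np, cv2
from scipy.spatial.transform import Rotation as Rn
from workcell import robot
def snap(n,f):
    im=robot.read_camera(n); cv2.imwrite(f'pics/{f}.png',im[:,:,::-1]); return im
def ray(n,u,v,z):
    m=robot.camera_model(n); R=np.array(m['R']);t=np.array(m['t'])
    if t.size!=3: t=t.ravel()
    d=R.T@np.array([(u-m['cx'])/m['fx'],(v-m['cy'])/m['fy'],1]); c=-R.T@t
    return c+d*(z-c[2])/d[2]
def proj(n,X):
    m=robot.camera_model(n); p=np.array(m['R'])@np.array(X)+np.array(m['t'])
    return np.array([m['fx']*p[0]/p[2]+m['cx'],m['fy']*p[1]/p[2]+m['cy']])
E
python3 - <<'E'
from h import *
a=snap('scene','s0');b=snap('top','t0')
cv2.imwrite('pics/b0.png',np.vstack([a[:,:,::-1],b[:,:,::-1]])[:, :])
o=robot.get_obs();print({k:np.round(v,3).tolist() for k,v in o.items()})
for n in('scene','top'):
    m=robot.camera_model(n);print(n,-np.array(m['R']).T@np.array(m['t']),m['fx'])
print(robot.camera_model('wrist'))
E
```

```text
{'time_s': 0.1, 'joints': [-1.346, 0.528, 1.434, -0.0, 1.181, -0.179], 'qvel': [-0.001, -0.002, -0.003, 0.0, 0.002, 0.001], 'joint_efforts': [0.0, -44.099, -17.715, 0.064, 0.053, -0.0], 'eef_pos': [245.432, -574.106, 232.649], 'ee_rot': [0.98, 0.201, -0.0, -0.001], 'wrist_force': [0.538, -0.485, -0.451], 'ft_torque': [-0.026, 0.041, 0.005], 'width': 87.05}
scene [-312.27772438  497.53953545  784.83780626] 380.22774904400836
top [ 335.92768147 -155.72112851 1653.7629469 ] 438.56707425230235
{'fx': 308.71736721988475, 'fy': 308.71736721988475, 'cx': 257.12536459997386, 'cy': 186.72823522656861, 'tool_from_camera': array([[ 1.30219651e-03, -9.68389459e-01, -2.49439693e-01,
         6.79083683e+01],
       [ 9.99999079e-01,  1.16554653e-03,  6.95528196e-04,
         7.15217995e-01],
       [-3.82808606e-04, -2.49440369e-01,  9.68390085e-01,
        -1.50809453e+02],
       [ 0.00000000e+00,  0.00000000e+00,  0.00000000e+00,
         1.00000000e+00]])}
```

View pics/t0.png

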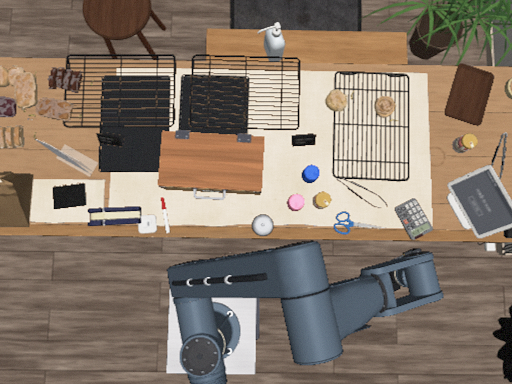

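View pics/s0.png

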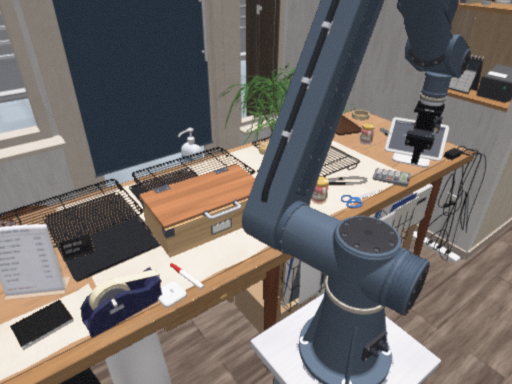

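The top view shows the shut lid at about (212,162), pull bar (210,195), near yellow jar (323,200), pink look-alike (296,202), blue (312,173), bell (263,224) and tongs (360,192). In the scene view the arm hides part of the right side.

```bash
python3 - <<'E'
from h import *
b=cv2.imread('pics/t0.png');h=cv2.cvtColor(b,cv2.COLOR_BGR2HSV)
print('lid hsv',h[160,200],h[150,240],'jar',h[200,323],'bar',h[195,210])
m=cv2.inRange(h,(3,90,60),(16,255,255));m[:,:150]=0;m[:,275:]=0;m[:125]=0;m[205:]=0
m=cv2.morphologyEx(m,cv2.MORPH_OPEN,np.ones((3,3)))
c=max(cv2.findContours(m,0,2)[0],key=cv2.contourArea)
bx=cv2.boxPoints(cv2.minAreaRect(c));P=np.array([ray('top',u,v,126) for u,v in bx]);print(bx,P.round(0))
print('sides',np.linalg.norm(P-np.roll(P,-1,0),axis=1),'c',P.mean(0))
for nm,(u0,v0,r),lo,hi,z in [('jar',(323,200,11),(12,80,90),(30,255,255),85),('pink',(296,202,11),(150,60,90),(180,255,255),85),('blue',(312,173,11),(105,100,60),(130,255,255),85)]:
    k=cv2.inRange(h,lo,hi);q=np.zeros_like(k);cv2.circle(q,(u0,v0),r,255,-1);k&=q
    ys,xs=np.nonzero(k);print(nm,len(xs),xs.mean(),ys.mean(),ray('top',xs.mean(),ys.mean(),z).round(0))
print('bell',ray('top',263,224,50).round(0),'bar',ray('top',210,195,119).round(0))
cv2.imwrite('pics/t1.png',cv2.resize(b[120:240,140:400],None,fx=3,fy=3,interpolation=cv2.INTER_CUBIC))
E
```

```text
lid hsv [ 12 136 178] [ 13 136 174] jar [ 21 118 219] bar [ 20  28 236]
[[156.99692 186.05539]
 [160.12308 129.7846 ]
 [263.85846 135.54767]
 [260.7323  191.81845]] [[ 513.  190.  126.]
 [ 715.  188.  126.]
 [ 700. -181.  126.]
 [ 499. -173.  126.]]
sides [201.55261975 369.38681882 201.79614958 363.34436066] c [606.73954139   5.66411773 126.        ]
jar 188 321.9574468085106 199.00531914893617 [ 481. -394.   85.]
pink 156 295.02564102564105 202.77564102564102 [ 466. -297.   85.]
blue 231 310.20346320346323 173.57575757575756 [ 572. -352.   85.]
bell [ 389. -184.   50.] bar [485.   5. 119.]
```

View pics/t1.png

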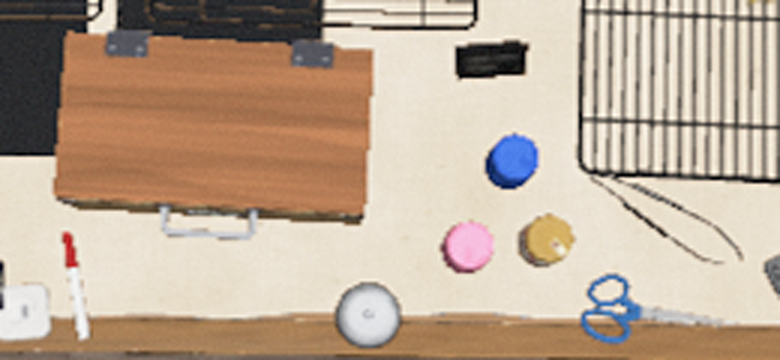

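```bash
cat >> h.py <<'E'
def tgt(p,ang,tilt=0):
    """tool-down pose, tool x at world angle ang (deg); tilt deg about world y (negative tilts tool z to +x)"""
    a=np.radians(ang); X=np.array([np.cos(a),np.sin(a),0]);Z=np.array([0,0,-1.]);Y=np.cross(Z,X)
    return np.array(p,float), Rn.from_euler('y',tilt,degrees=True)*Rn.from_matrix(np.c_[X,Y,Z])
def row(p,ang,tilt=0,p0=None):
    o=robot.get_obs(); R0=Rn.from_quat(o['ee_rot']); P,R=tgt(p,ang,tilt)
    d=R0.inv().apply(P-(o['eef_pos'] if p0 is None else p0)); r=(R0.inv()*R).as_rotvec(degrees=True)
    print('row',d.round(1).tolist(),r.round(1).tolist())
def wray(u,v,z,o):
    m=robot.camera_model('wrist');T=np.array(m['tool_from_camera']);R=Rn.from_quat(o['ee_rot'])
    c=np.array(o['eef_pos'])+R.apply(T[:3,3])
    d=R.apply(T[:3,:3]@np.array([(u-m['cx'])/m['fx'],(v-m['cy'])/m['fy'],1]))
    return c+d*(z-c[2])/d[2]
E
python3 -c "
from h import *
row((475,10,233),88)"
```

```text
row [440.6, -446.9, 0.7] [-0.1, -0.1, -64.9]
```

Request:
apply_moves --pt "441 -447 0 0 0 -65 1" --pt "441 -447 0 0 0 -65 -0.49" --pt "441 -447 0 0 0 -65 -0.49" --pt "441 -447 0 0 0 -65 -0.49" --pt "441 -447 0 0 0 -65 -0.49" --pt "441 -447 0 0 0 -65 -0.49" --pt "441 -447 0 0 0 -65 -0.49" --pt "441 -447 0 0 0 -65 -0.49" --pt "441 -447 0 0 0 -65 -0.49" --pt "441 -447 0 0 0 -65 -0.49" --newtons 25

```text
time_s: 0.93
eef_pos: [398.2, -184.9, 233.4]
ee_rot: [0.717, 0.697, -0.0, -0.0]
wrist_force: [0.8, -0.2, 0.6]
width: 35.1
```

```bash
python3 -c "
from h import *
row((475,10,233),88)"
```

```text
row [197.0, 71.2, 0.5] [-0.0, -0.0, 0.4]
```

Request:
apply_moves --pt "197 71 0 0 0 0 -0.49" --pt "197 71 0 0 0 0 -0.49" --pt "197 71 0 0 0 0 -0.49" --pt "197 71 0 0 0 0 -0.49" --pt "197 71 0 0 0 0 -0.49" --pt "197 71 0 0 0 0 -0.49" --pt "197 71 0 0 0 0 -0.49" --pt "197 71 0 0 0 0 -0.49"

```text
time_s: 1.6
eef_pos: [475.0, 7.7, 233.2]
ee_rot: [0.718, 0.696, -0.001, -0.0]
wrist_force: [-0.4, -0.0, 0.9]
width: 22.3
```

```bash
python3 - <<'E'
from h import *
import json
o=robot.get_obs();print(o['eef_pos'],o['ee_rot'],o['width'])
a=snap('wrist','w0');json.dump({k:np.array(o[k]).tolist() for k in('eef_pos','ee_rot')},open('pics/w0.json','w'))
E
```

```text
[475.0476168    7.69459285 233.24022101] [ 7.18027769e-01  6.96014206e-01 -5.22190358e-04 -2.75307132e-04] 22.32581781345989
```

View pics/w0.png

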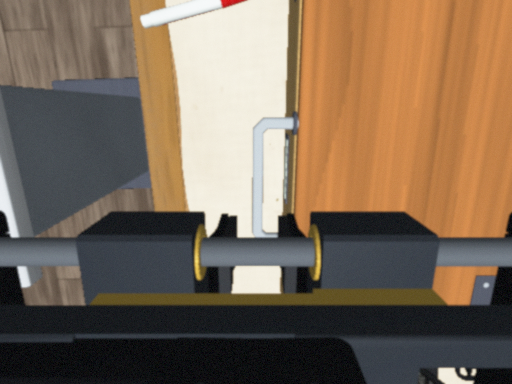

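The wrist view shows the bar as a vertical line at u≈258, its posts at v≈122 and 234, and the lid's front edge at u≈301.

```bash
python3 - <<'E'
from h import *
import json
o=json.load(open('pics/w0.json'))
b=cv2.imread('pics/w0.png');h=cv2.cvtColor(b,cv2.COLOR_BGR2HSV)
print(b[180,248:300:3].tolist())
for y in (140,155,170,185,200):
    g=h[y,245:285]; k=np.nonzero((g[:,0]>95)&(g[:,0]<130)&(g[:,1]>20))[0]+245; print(y,k.min() if len(k) else None,k.max() if len(k) else None,b[y,292:312,0].tolist() if y==170 else '')
for u,v,z in [(258,122,119),(258,234,119),(258,178,119),(300,60,126),(299,180,126)]: print(u,v,wray(u,v,z,o).round(1))
E
```

```text
[[226, 239, 243], [199, 218, 225], [216, 212, 199], [223, 217, 208], [222, 215, 204], [194, 209, 215], [226, 239, 243], [226, 240, 243], [227, 240, 244], [224, 238, 242], [228, 241, 244], [225, 238, 242], [137, 149, 145], [105, 105, 106], [53, 86, 104], [101, 155, 186], [56, 102, 150], [78, 138, 206]]
140 261 261 
155 254 254 
170 254 254 [71, 91, 97, 69, 53, 67, 72, 74, 76, 80, 78, 77, 81, 76, 76, 72, 75, 72, 73, 75]
185 254 254 
200 254 260 
258 122 [477.8  62.7 119. ]
258 234 [474.8 -38.6 119. ]
258 178 [476.4  14.4 119. ]
300 60 [511.9 109.4 126. ]
299 180 [511.5  13.2 126. ]
```

Request:
apply_moves --pt "4 1 35 0 0 0 -0.49" --pt "4 1 70 0 0 0 -0.49" --pt "4 1 100 0 0 0 -0.49" --pt "4 1 117 0 0 0 -0.49" --pt "4 1 117 0 0 0 -0.49" --pt "4 1 117 0 0 0 -0.49"

```text
time_s: 2.15
eef_pos: [475.9, 10.1, 116.0]
ee_rot: [0.72, 0.694, -0.001, -0.001]
wrist_force: [0.9, -0.4, 0.2]
width: 22.2
```

Request:
apply_moves --pt "0 0 0 0 0 0 -1" --pt "0 0 0 0 0 0 -1" --pt "0 0 0 0 0 0 -1" --pt "0 0 0 0 0 0 -1" --newtons 25

```text
time_s: 2.48
eef_pos: [475.2, 11.0, 117.7]
ee_rot: [0.718, 0.696, -0.001, -0.0]
wrist_force: [-4.6, -3.6, 3.8]
width: 9.3
```

Request:
apply_moves --pt "0 0.8 -12 0 0 0 -1" --pt "0 1.9 -23 0 0 0 -1" --pt "0 3.7 -35 0 0 0 -1" --pt "0 6 -46 0 0 0 -1" --pt "0 9 -57 0 0 0 -1" --pt "0 12.4 -68 0 0 0 -1" --pt "0 16.5 -79 0 0 0 -1" --pt "0 21 -89.7 0 0 0 -1" --pt "0 21 -89.7 0 0 0 -1"

```text
time_s: 3.23
eef_pos: [495.7, 10.2, 208.2]
ee_rot: [0.718, 0.696, -0.002, -0.0]
wrist_force: [-5.3, -3.9, 1.2]
width: 8.8
```

Request:
apply_moves --pt "0 5.2 -10.5 0 0 0 -1" --pt "0 10.7 -20.6 0 0 0 -1" --pt "0 23.5 -40 0 0 0 -1" --pt "0 38 -58 0 0 0 -1" --pt "0 54.3 -74.5 0 0 0 -1" --pt "0 72.2 -89.3 0 0 0 -1" --pt "0 91.5 -102.2 0 0 0 -1" --pt "0 112 -113.1 0 0 0 -1" --pt "0 122.6 -117.7 0 0 0 -1" --pt "0 122.6 -117.7 0 0 0 -1"

```text
time_s: 4.07
eef_pos: [621.2, 5.1, 329.7]
ee_rot: [0.719, 0.695, 0.0, 0.003]
wrist_force: [-6.2, -3.0, 15.0]
width: 9.2
```

Request:
apply_moves --pt "0 0 0 0 0 0 -1" --pt "0 0 0 0 0 0 -1"

```text
time_s: 4.23
eef_pos: [619.9, 5.2, 329.2]
ee_rot: [0.719, 0.695, -0.0, 0.003]
wrist_force: [-4.9, -3.8, 13.4]
width: 9.2
```

```bash
python3 - <<'E'
from h import *
o=robot.get_obs();print({k:np.round(v,3).tolist() for k,v in o.items()})
snap('scene','s1'); w=snap('wrist','w1'); s=cv2.imread('pics/s1.png')
cv2.imwrite('pics/c1.png',np.hstack([cv2.resize(s[40:300,100:400],None,fx=1.3,fy=1.3),cv2.resize(cv2.imread('pics/w1.png'),(400,338))]))
E
```

```text
{'time_s': 4.233, 'joints': [-0.17, 0.43, 1.328, -0.004, 1.379, -0.136], 'qvel': [-0.001, -0.004, 0.008, -0.002, -0.002, 0.001], 'joint_efforts': [2.146, -33.488, -17.928, 1.357, -1.544, -0.039], 'eef_pos': [619.91, 5.211, 329.181], 'ee_rot': [0.719, 0.695, -0.0, 0.003], 'wrist_force': [-4.916, -3.766, 13.427], 'ft_torque': [-0.643, 0.982, -0.069], 'width': 9.22}
```

View pics/c1.png

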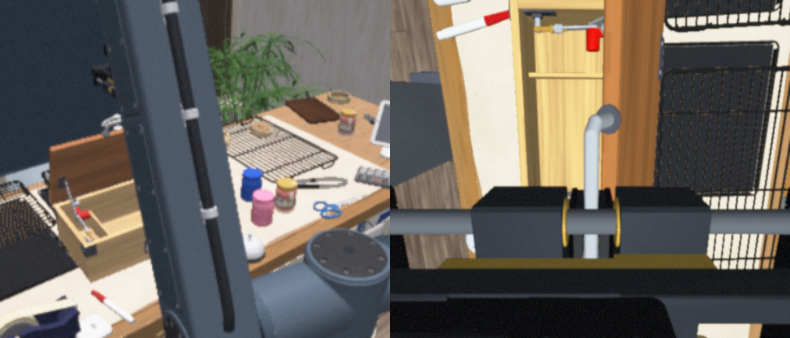

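The wrist picture shows the lid up at about 1.15 rad with the bar between the jaws, and inside the chest the red knuckle (593,38) and batten. Nothing is in the way, so I will relieve the radial push and go on slowly.

Request:
apply_moves --pt "0 3 -5 0 0 0 -1" --pt "0 7 -7.5 0 0 0 -1" --pt "0 11 -9 0 0 0 -1" --pt "0 11 -9 0 0 0 -1"

```text
time_s: 4.67
eef_pos: [630.5, 4.8, 333.4]
ee_rot: [0.719, 0.695, -0.002, 0.0]
wrist_force: [-2.1, -4.3, -0.2]
width: 9.2
```

Request:
apply_moves --pt "0 2.5 -1 0 0 0 -1" --pt "0 5 -2 0 0 0 -1" --pt "0 8 -3 0 0 0 -1" --pt "0 11 -4 0 0 0 -1" --pt "0 11 -4 0 0 0 -1"

```text
time_s: 5.08
eef_pos: [641.2, 4.4, 337.1]
ee_rot: [0.719, 0.695, -0.002, 0.0]
wrist_force: [-1.7, -4.9, -0.9]
width: 9.2
```

Request:
apply_moves --pt "0 2 -0.6 0 0 0 -1" --pt "0 4 -1.2 0 0 0 -1" --pt "0 6 -1.8 0 0 0 -1" --pt "0 6 -1.8 0 0 0 -1"

```text
time_s: 5.42
eef_pos: [646.7, 4.2, 338.8]
ee_rot: [0.719, 0.695, -0.003, -0.0]
wrist_force: [-2.4, -3.9, 0.4]
width: 9.3
```

Request:
apply_moves --pt "0 2 -0.5 0 0 0 -1" --pt "0 4 -1 0 0 0 -1" --pt "0 6 -1.4 0 0 0 -1" --pt "0 6 -1.4 0 0 0 -1"

```text
time_s: 5.75
eef_pos: [650.6, 4.0, 339.8]
ee_rot: [0.719, 0.695, -0.005, -0.002]
wrist_force: [-6.2, -4.9, 0.9]
width: 9.0
```

Request:
apply_moves --pt "0 2 -0.4 0 0 0 -1" --pt "0 4 -0.8 0 0 0 -1" --pt "0 6 -1.1 0 0 0 -1" --pt "0 6 -1.1 0 0 0 -1"

```text
time_s: 6.08
eef_pos: [656.5, 3.8, 341.3]
ee_rot: [0.719, 0.695, -0.005, -0.002]
wrist_force: [-6.5, -5.0, 3.0]
width: 9.2
```

Request:
apply_moves --pt "0 1.5 -0.3 0 0 0 -1" --pt "0 3 -0.5 0 0 0 -1" --pt "0 4 -0.7 0 0 0 -1" --pt "0 4 -0.7 0 0 0 -1"

```text
time_s: 6.42
eef_pos: [660.4, 3.6, 342.3]
ee_rot: [0.719, 0.695, -0.005, -0.002]
wrist_force: [-7.8, -5.5, 2.0]
width: 9.0
```

Request:
apply_moves --pt "0 1.5 -0.2 0 0 0 -1" --pt "0 3 -0.4 0 0 0 -1" --pt "0 4 -0.6 0 0 0 -1" --pt "0 4 -0.6 0 0 0 -1"

```text
time_s: 6.75
eef_pos: [662.7, 3.6, 342.7]
ee_rot: [0.719, 0.695, -0.006, -0.003]
wrist_force: [-12.5, -4.5, 3.4]
width: 9.1
```

```bash
python3 - <<'E'
from h import *
o=robot.get_obs();print(o['wrist_force'],o['eef_pos'])
E
```

```text
[-12.45171453  -4.54169303   3.43637138] [662.655007     3.58239625 342.72820814]
```

Request:
apply_moves --pt "0 1.5 -0.2 0 0 0 -1" --pt "0 3 -0.3 0 0 0 -1" --pt "0 3 -0.3 0 0 0 -1" --pt "0 3 -0.3 0 0 0 -1"

```text
time_s: 7.08
eef_pos: [663.1, 3.6, 342.8]
ee_rot: [0.719, 0.695, -0.009, -0.006]
wrist_force: [-17.6, -5.9, 5.4]
width: 9.1
```

Request:
apply_moves --pt "0 -3 0 0 0 0 -1" --pt "0 -6 0 0 0 0 -1" --pt "0 -7 0 0 0 0 -1" --pt "0 -7 0 0 0 0 -1"

```text
time_s: 7.42
eef_pos: [661.3, 3.6, 342.5]
ee_rot: [0.719, 0.695, -0.004, -0.001]
wrist_force: [-4.5, -5.6, -1.3]
width: 9.0
```

```bash
python3 - <<'E'
from h import *
o=robot.get_obs();print(o['wrist_force'],o['eef_pos'])
snap('wrist','w2'); b=cv2.imread('pics/w2.png')
b=cv2.resize(b[0:200,120:420],None,fx=2.6,fy=2.6); cv2.imwrite('pics/w2c.png',b)
E
```

```text
[-4.50406608 -5.63085154 -1.2775352 ] [661.2744763    3.60555842 342.54002295]
```

View pics/w2c.png

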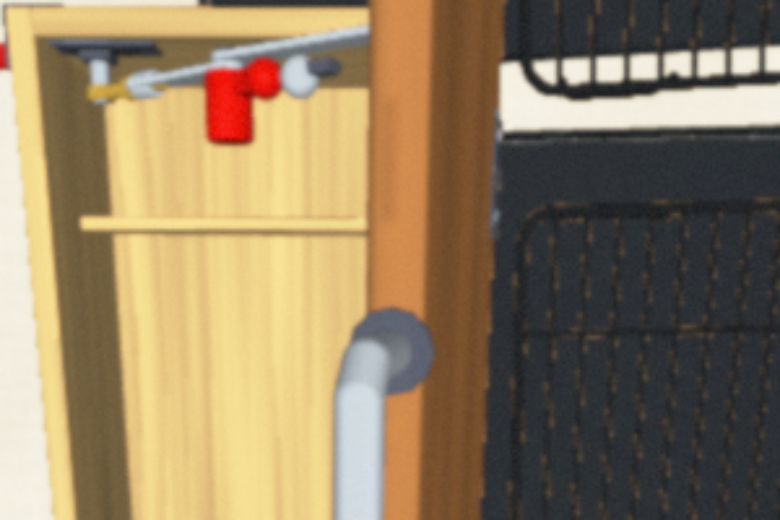

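The picture shows the stay arms in line, the red knuckle at crop (230,105) (full (208,40)), batten at crop y≈222, and the bar held. I'll open the jaws slightly and check whether the lid stands.

Request:
apply_moves --pt "0 0 0 0 0 0 -0.4" --pt "0 0 0 0 0 0 -0.4" --pt "0 0 0 0 0 0 -0.4" --pt "0 0 -20 0 0 0 -0.4" --pt "0 0 -45 0 0 0 -0.4" --pt "0 0 -60 0 0 0 -0.4" --pt "0 0 -60 0 0 0 -0.4"

```text
time_s: 8.05
eef_pos: [666.5, 6.0, 408.2]
ee_rot: [0.718, 0.696, 0.004, 0.004]
wrist_force: [0.9, 1.3, 0.9]
width: 25.9
```

```bash
python3 - <<'E'
from h import *
o=robot.get_obs();print(o['wrist_force'],o['eef_pos'],o['ee_rot'])
snap('wrist','w3'); b=cv2.imread('pics/w3.png');h=cv2.cvtColor(b,cv2.COLOR_BGR2HSV)
k=cv2.inRange(h,(0,180,120),(8,255,255))|cv2.inRange(h,(172,180,120),(180,255,255))
n,l,st,c=cv2.connectedComponentsWithStats(k)
for i in range(1,n):
    if st[i,4]>15: print(st[i],c[i].round(1),wray(*c[i],150,o).round(1))
cx=np.array([np.cos(-.032),np.sin(-.032)])
print('expect knuckle approx', 608+0.*cx[0]+134*.032+3, 7.6+134)
b=cv2.resize(b[0:230,100:440],None,fx=2.3,fy=2.3); cv2.imwrite('pics/w3c.png',b)
E
```

```text
[0.87039937 1.28410161 0.92783709] [666.46935636   5.97003025 408.17584168] [0.71821222 0.69580285 0.00370407 0.0039855 ]
[112  31  23  12 160] [122.6  36.1] [511.5 161.2 150. ]
[202  40  23  26 407] [211.3  52.3] [617.5 139.9 150. ]
expect knuckle approx 615.288 141.6
```

View pics/w3c.png

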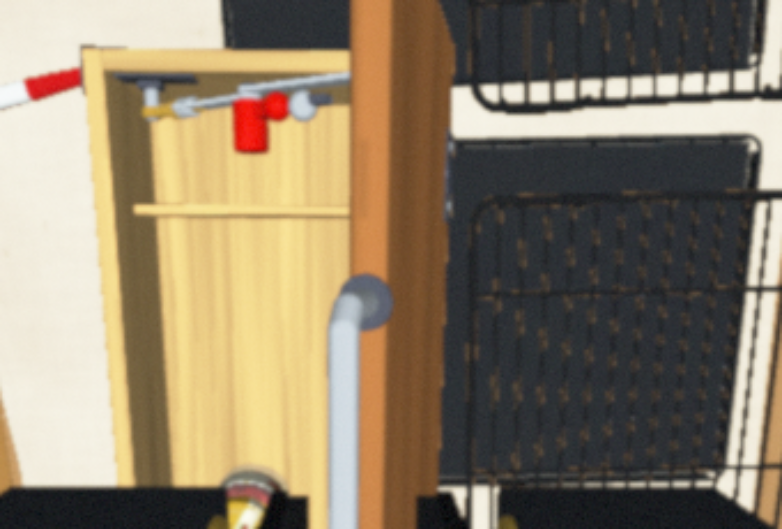

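The lid stands on its own; the knuckle is near (617,140), within the locked range. I'll check its height with the scene camera.

```bash
python3 - <<'E'
from h import *
o=robot.get_obs()
snap('scene','s2'); b=cv2.imread('pics/s2.png');h=cv2.cvtColor(b,cv2.COLOR_BGR2HSV)
k=cv2.inRange(h,(0,170,90),(8,255,255))|cv2.inRange(h,(172,170,90),(180,255,255))
k[:120]=0
n,l,st,c=cv2.connectedComponentsWithStats(k)
A=wray(211.3,52.3,100,o);B=wray(211.3,52.3,200,o)
for i in range(1,n):
    if st[i,4]>8:
        C=ray('scene',*c[i],100);D=ray('scene',*c[i],200)
        u=B-A;v=D-C;s=np.linalg.lstsq(np.c_[u,-v],C-A,rcond=None)[0]
        print(st[i],c[i].round(1),(A+s[0]*u).round(1),(C+s[1]*v).round(1))
print(proj('scene',(615,140,145)))
u,v=[int(q) for q in proj('scene',(615,140,145))]
x0=max(0,u-80);y0=max(0,v-90)
cv2.imwrite('pics/s2c.png',cv2.resize(b[y0:y0+150,x0:x0+200],None,fx=3.8,fy=3.8,interpolation=cv2.INTER_CUBIC));print(x0,y0)
row((481,-394,330),88)
E
```

```text
[159 191  11  10  54] [164.  196.6] [615.8 139.5 150.9] [615.8 139.6 150.9]
[171 264   8   7  21] [175. 267.] [584.7 179.6 -93.8] [571.9 153.5 -96.5]
[164.23626318 198.33796301]
84 108
row [-405.7, -170.8, 73.0] [0.1, -0.0, 0.2]
```

View pics/s2c.png

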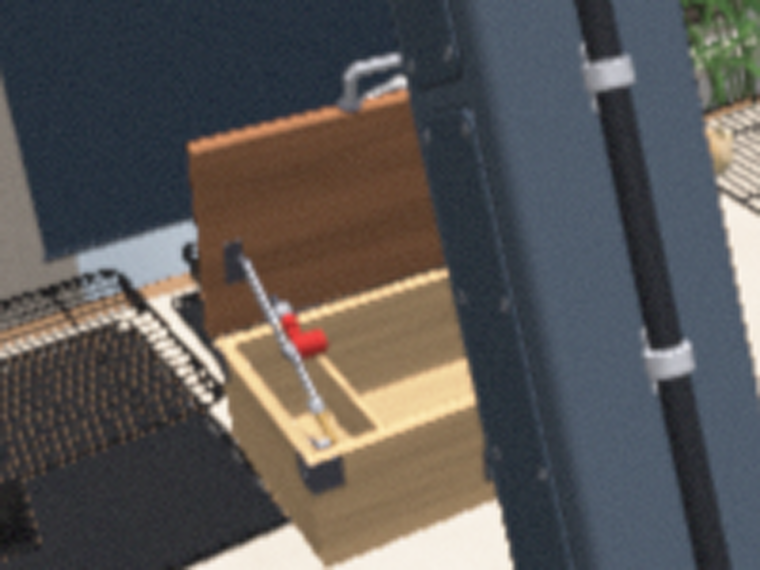

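The lid stands and the stay is straight, with the knuckle at (616,140,~149), which fits the locked height. Next, the jar.

Request:
apply_moves --pt "0 -120 0 0 0 0 0.85" --pt "0 -120 0 0 0 0 0.85" --pt "0 -120 0 0 0 0 0.85" --pt "-406 -171 175 0 0 0 0.85" --pt "-406 -171 175 0 0 0 0.85" --pt "-406 -171 175 0 0 0 0.85" --pt "-406 -171 175 0 0 0 0.85" --pt "-406 -171 175 0 0 0 0.85" --pt "-406 -171 175 0 0 0 0.85" --pt "-406 -171 175 0 0 0 0.85"

```text
time_s: 8.98
eef_pos: [500.8, -256.2, 285.8]
ee_rot: [0.718, 0.696, 0.0, -0.001]
wrist_force: [1.0, 0.2, -0.7]
width: 78.4
```

```bash
python3 -c "
from h import *
row((475,-394,233),88)"
```

```text
row [-138.6, -21.3, 52.6] [-0.1, -0.1, 0.1]
```

Request:
apply_moves --pt "-139 -21 53 0 0 0 0.85" --pt "-139 -21 53 0 0 0 0.85" --pt "-139 -21 53 0 0 0 0.85" --pt "-139 -21 53 0 0 0 0.85" --pt "-139 -21 53 0 0 0 0.85" --pt "-139 -21 53 0 0 0 0.85" --pt "-139 -21 53 0 0 0 0.85"

```text
time_s: 9.57
eef_pos: [476.3, -392.4, 234.1]
ee_rot: [0.719, 0.695, 0.001, -0.001]
wrist_force: [0.1, -0.3, 0.1]
width: 80.5
```

```bash
python3 - <<'E'
from h import *
o=robot.get_obs();print(o['eef_pos'],o['width'])
snap('wrist','w4'); b=cv2.imread('pics/w4.png');h=cv2.cvtColor(b,cv2.COLOR_BGR2HSV)
for nm,lo,hi in[('yel',(15,90,100),(32,255,255)),('pink',(150,60,100),(178,255,255)),('blue',(105,120,80),(130,255,255))]:
    n,l,st,c=cv2.connectedComponentsWithStats(cv2.inRange(h,lo,hi))
    for i in range(1,n):
        if st[i,4]>300: print(nm,st[i],c[i].round(1),wray(*c[i],85,o).round(1))
E
```

```text
[ 476.27591039 -392.36952405  234.06536501] 80.54856673734568
yel [ 128    0   61  227 8540] [160.6 107.3] [ 387.8 -322.1   85. ]
yel [ 233  151   56   57 2254] [261.8 177.5] [ 481.2 -392.7   85. ]
yel [ 79 231  17  49 307] [ 83.8 257.5] [ 289.  -474.2   85. ]
yel [ 164  266   31   39 1024] [180.8 286.8] [ 389.3 -512.4   85. ]
pink [ 218   48   61   66 3105] [248.4  80.5] [ 471.4 -300.8   85. ]
blue [ 316  106   74   59 3412] [353.5 133.8] [ 570.4 -352.5   85. ]
```

View pics/w4.png

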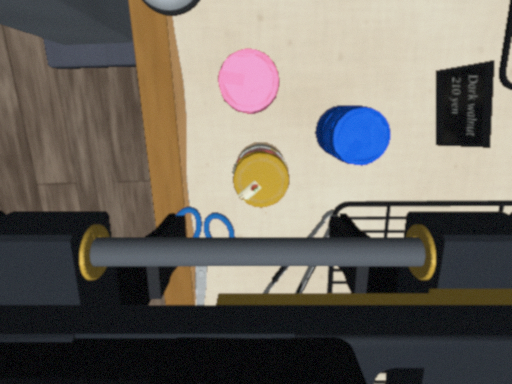

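Wrist view: yellow jar lid at (261,180), clear of pink (248,80) and blue (353,134); tongs and scissors lie flat below the finger level. The jar is at (481,-395), agreeing with the top view.

Request:
apply_moves --pt "-2.5 5 40 0 0 0 0.85" --pt "-2.5 5 80 0 0 0 0.85" --pt "-2.5 5 115 0 0 0 0.85" --pt "-2.5 5 145 0 0 0 0.85" --pt "-2.5 5 170 0 0 0 0.85" --pt "-2.5 5 184 0 0 0 0.85" --pt "-2.5 5 184 0 0 0 0.85" --pt "-2.5 5 184 0 0 0 0.85"

```text
time_s: 10.28
eef_pos: [482.1, -394.8, 51.2]
ee_rot: [0.718, 0.696, 0.0, -0.001]
wrist_force: [0.6, 0.2, 1.0]
width: 80.7
```

Request:
apply_moves --pt "0 0 0 0 0 0 -1" --pt "0 0 0 0 0 0 -1" --pt "0 0 0 0 0 0 -1" --pt "0 0 0 0 0 0 -1" --pt "0 0 0 0 0 0 -1" --pt "0 0 0 0 0 0 -1" --newtons 25

```text
time_s: 10.78
eef_pos: [480.6, -396.6, 52.6]
ee_rot: [0.718, 0.696, -0.001, -0.0]
wrist_force: [-4.1, 0.4, 6.3]
width: 58.9
```

Request:
apply_moves --pt "0 0 -20 0 0 0 -1" --pt "0 0 -60 0 0 0 -1" --pt "0 0 -100 0 0 0 -1" --pt "0 0 -140 0 0 0 -1" --pt "0 0 -170 0 0 0 -1" --pt "0 0 -185 0 0 -7 -1" --pt "0 0 -185 0 0 -14 -1" --pt "0 0 -185 0 0 -21 -1" --pt "0 0 -185 0 0 -28 -1"

```text
time_s: 11.53
eef_pos: [481.2, -395.8, 236.3]
ee_rot: [0.526, 0.85, 0.0, -0.0]
wrist_force: [-0.5, -0.4, -3.4]
width: 59.0
```

```bash
python3 -c "
from h import *
o=robot.get_obs();print(o['width'],o['wrist_force'])
row((586,3,237),178)"
```

```text
59.0344648682197 [-0.4576382  -0.42431951 -3.41198484]
row [310.4, 271.5, -0.4] [0.0, -0.0, -61.5]
```

Request:
apply_moves --pt "15 13 0 0 0 -6 -1" --pt "41 36 0 0 0 -12 -1" --pt "71 62 0 0 0 -18 -1" --pt "102 89 0 0 0 -24 -1" --pt "133 116 0 0 0 -31 -1" --pt "164 143 0 0 0 -38 -1" --pt "195 170 0 0 0 -45 -1" --pt "226 198 0 0 0 -51 -1" --pt "257 225 0 0 0 -57 -1" --pt "285 249 0 0 0 -61.5 -1"

```text
time_s: 12.37
eef_pos: [579.2, -28.0, 235.8]
ee_rot: [0.018, 1.0, 0.001, -0.0]
wrist_force: [0.9, 0.4, -2.8]
width: 59.2
```

```bash
python3 -c "
from h import *
o=robot.get_obs();print(o['width'],o['wrist_force'])
row((586,3,237),178)"
```

```text
59.22914295596599 [ 0.93984044  0.35378884 -2.83098473]
row [-5.6, 31.2, -1.2] [0.1, -0.0, -0.1]
```

Request:
apply_moves --pt "-3 18 0 0 0 0 -1" --pt "-6 31 0 0 0 0 -1" --pt "-6 31 12 0 0 0 -1" --pt "-6 31 38 0 0 0 -1" --pt "-6 31 68 0 0 0 -1" --pt "-6 31 98 0 0 0 -1" --pt "-6 31 124 0 0 0 -1" --pt "-6 31 144 0 0 0 -1" --pt "-6 31 156 0 0 0 -1" --pt "-6 31 156 0 0 0 -1"

```text
time_s: 13.2
eef_pos: [584.7, -0.4, 77.3]
ee_rot: [0.021, 1.0, 0.0, -0.003]
wrist_force: [-0.6, 0.3, -3.4]
width: 59.0
```

Request:
apply_moves --pt "0 0 4 0 0 0 -1" --pt "0 0 8 0 0 0 -1" --pt "0 0 10 0 0 0 -1" --pt "0 0 11 0 0 0 -1" --pt "0 0 11 0 0 0 -1"

```text
time_s: 13.62
eef_pos: [587.2, -0.1, 69.8]
ee_rot: [0.021, 1.0, -0.0, 0.001]
wrist_force: [-0.2, -0.4, -2.9]
width: 59.3
```

Request:
apply_moves --pt "0 0 1.5 0 0 0 -1" --pt "0 0 3 0 0 0 -1" --pt "0 0 3 0 0 0 -1"

```text
time_s: 13.87
eef_pos: [587.2, -0.1, 66.7]
ee_rot: [0.021, 1.0, -0.0, 0.001]
wrist_force: [0.5, 0.7, -1.0]
width: 59.1
```

Request:
apply_moves --pt "0 0 1 0 0 0 -1" --pt "0 0 2 0 0 0 -1" --pt "0 0 2 0 0 0 -1"

```text
time_s: 14.12
eef_pos: [587.3, -0.0, 66.5]
ee_rot: [0.02, 1.0, -0.0, 0.001]
wrist_force: [-2.2, 1.0, 11.5]
width: 59.2
```

Request:
apply_moves --pt "0 0 -1.5 0 0 0 -1" --pt "0 0 -1.5 0 0 0 0.75" --pt "0 0 -1.5 0 0 0 0.75" --pt "0 0 -1.5 0 0 0 0.75" --pt "0 0 -1.5 0 0 0 0.75" --pt "0 0 -1.5 0 0 0 0.75" --pt "0 0 -1.5 0 0 0 0.75"

```text
time_s: 14.7
eef_pos: [586.8, -0.1, 65.5]
ee_rot: [0.021, 1.0, 0.0, -0.0]
wrist_force: [0.3, 0.5, 0.0]
width: 75.8
```

Request:
apply_moves --pt "0 0 -15 0 0 0 0.75" --pt "0 0 -40 0 0 0 0.75" --pt "0 0 -75 0 0 0 0.75" --pt "0 0 -110 0 0 0 0.75" --pt "0 0 -145 0 0 0 0.75" --pt "0 0 -165 0 0 0 0.75" --pt "0 0 -165 0 0 0 -1" --pt "0 0 -165 0 0 0 -1"

```text
time_s: 15.37
eef_pos: [587.4, -0.2, 232.0]
ee_rot: [0.021, 1.0, -0.0, 0.002]
wrist_force: [-0.4, 0.8, -0.2]
width: 68.9
```

```bash
python3 - <<'E'
from h import *
o=robot.get_obs();print(o['eef_pos'],o['wrist_force'],o['width'])
snap('wrist','w5'); b=cv2.imread('pics/w5.png');h=cv2.cvtColor(b,cv2.COLOR_BGR2HSV)
k=cv2.inRange(h,(0,180,120),(8,255,255))|cv2.inRange(h,(172,180,120),(180,255,255))
n,l,st,c=cv2.connectedComponentsWithStats(k)
for i in range(1,n):
    if st[i,4]>60: print(st[i],c[i].round(1),wray(*c[i],150,o).round(1))
E
```

```text
[ 5.87425495e+02 -2.03907932e-01  2.31990615e+02] [-0.38038831  0.81616178 -0.15846356] 68.91998414264476
[417  25  16  43 470] [425.6  44.9] [483.1 120.5 150. ]
[416 207  31   4 104] [430.  208.8] [603.6 135.6 150. ]
```

View pics/w5.png

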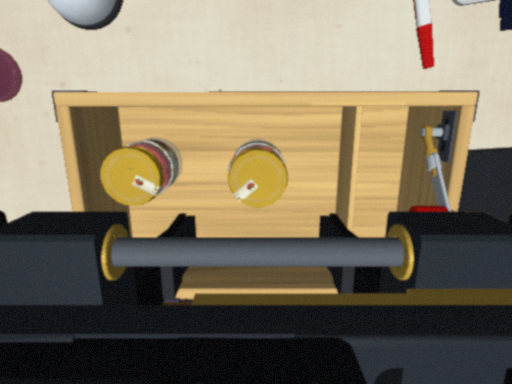

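The jar stands upright at (258,177) beside the stored one (138,175), and the stay is still straight at right. Next is the knuckle.

```bash
python3 -c "
from h import *
row((585,139,232),178,-30)
row((594.5,139,181.5),178,-30)"
```

```text
row [7.0, 138.8, -1.6] [-1.1, -30.0, -0.4]
row [-2.5, 139.2, 48.9] [-1.1, -30.0, -0.4]
```

Request:
apply_moves --pt "7 35 -2 0 -7 0 -1" --pt "7 70 -2 0 -14 0 -1" --pt "7 105 -2 0 -21 0 -1" --pt "7 139 -2 -1 -28 0 -1" --pt "7 139 -2 -1 -30 0 -1" --pt "3 139 20 -1 -30 0 -1" --pt "-2.5 139 49 -1 -30 0 -1" --pt "-2.5 139 49 -1 -30 0 -1" --pt "-2.5 139 49 -1 -30 0 -1"

```text
time_s: 16.17
eef_pos: [592.9, 138.5, 178.2]
ee_rot: [0.02, 0.967, 0.003, 0.255]
wrist_force: [1.1, 0.3, -0.5]
width: 7.3
```

```bash
python3 - <<'E'
from h import *
o=robot.get_obs();print(o['eef_pos'],o['wrist_force'],o['width'],Rn.from_quat(o['ee_rot']).as_matrix()[:,2])
row((594.5,139,181.5),178,-30)
snap('wrist','w6');s=snap('scene','s6')
u,v=[int(q) for q in proj('scene',(615,140,145))]
b=cv2.imread('pics/s6.png')[v-80:v+50,max(0,u-80):u+80]
cv2.imwrite('pics/c6.png',np.hstack([cv2.resize(b,(440,357),interpolation=cv2.INTER_CUBIC),cv2.resize(cv2.imread('pics/w6.png'),(360,270))[:].copy() if 0 else cv2.copyMakeBorder(cv2.resize(cv2.imread('pics/w6.png'),(360,270)),0,87,0,0,0)]))
E
```

```text
[592.94319856 138.50642704 178.23642333] [ 1.09176548  0.26255718 -0.50979174] 7.282992693581075 [ 0.49353283 -0.00446358 -0.86971571]
row [-2.9, 0.6, -2.1] [-0.3, -0.4, -0.3]
```

View pics/c6.png

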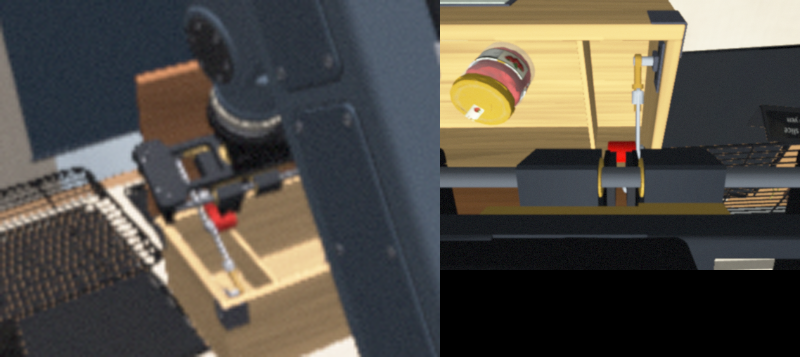

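The fingers are in line with the red knuckle in y (both at u≈622 in the wrist view), just above it. Next I press in small steps along the tool axis.

Request:
apply_moves --pt "-2 0 5 0 0 0 -1" --pt "-2 0 10 0 0 0 -1" --pt "-2 0 13 0 0 0 -1" --pt "-2 0 13 0 0 0 -1"

```text
time_s: 16.6
eef_pos: [603.8, 138.3, 171.5]
ee_rot: [0.02, 0.966, 0.003, 0.259]
wrist_force: [-1.0, -0.1, 0.3]
width: 0.7
```

Request:
apply_moves --pt "0 0 2 0 0 0 -1" --pt "0 0 4 0 0 0 -1" --pt "0 0 4 0 0 0 -1"

```text
time_s: 16.85
eef_pos: [605.3, 138.5, 167.7]
ee_rot: [0.02, 0.966, 0.003, 0.259]
wrist_force: [1.0, 0.2, -0.2]
width: 0.5
```

Request:
apply_moves --pt "0 0 2 0 0 0 -1" --pt "0 0 4 0 0 0 -1" --pt "0 0 4 0 0 0 -1"

```text
time_s: 17.1
eef_pos: [607.5, 138.5, 164.5]
ee_rot: [0.02, 0.966, 0.003, 0.259]
wrist_force: [-1.3, -0.4, 3.1]
width: 0.8
```

Request:
apply_moves --pt "0 0 2 0 0 0 -1" --pt "0 0 4 0 0 0 -1" --pt "0 0 5 0 0 0 -1" --pt "0 0 5 0 0 0 -1"

```text
time_s: 17.43
eef_pos: [610.0, 138.5, 159.9]
ee_rot: [0.02, 0.966, 0.003, 0.259]
wrist_force: [-0.4, -0.5, -0.9]
width: 0.4
```

Request:
apply_moves --pt "0 0 2 0 0 0 -1" --pt "0 0 4 0 0 0 -1" --pt "0 0 4 0 0 0 -1"

```text
time_s: 17.68
eef_pos: [611.5, 138.5, 155.8]
ee_rot: [0.02, 0.966, 0.003, 0.258]
wrist_force: [0.1, 0.8, 0.4]
width: 0.1
```

```bash
python3 - <<'E'
from h import *
o=robot.get_obs();print(o['eef_pos'],o['wrist_force'])
snap('wrist','w7');s=snap('scene','s7')
u,v=[int(q) for q in proj('scene',(615,140,145))]
b=cv2.imread('pics/s7.png');h=cv2.cvtColor(b,cv2.COLOR_BGR2HSV);k=cv2.inRange(h,(0,170,90),(8,255,255))|cv2.inRange(h,(172,170,90),(180,255,255));k[:120]=0;k[240:]=0
ys,xs=np.nonzero(k);print(len(xs),xs.mean(),ys.mean())
hb=ray  # bar
b=b[v-60:v+40,max(0,u-60):u+60]
cv2.imwrite('pics/c7.png',np.hstack([cv2.resize(b,(432,360),interpolation=cv2.INTER_CUBIC),cv2.resize(cv2.imread('pics/w7.png')[100:300,200:404],(367,360))]))
E
```

```text
[611.45359901 138.46427797 155.8321742 ] [0.10567561 0.82454117 0.39055062]
30 163.76666666666668 200.3
```

View pics/c7.png

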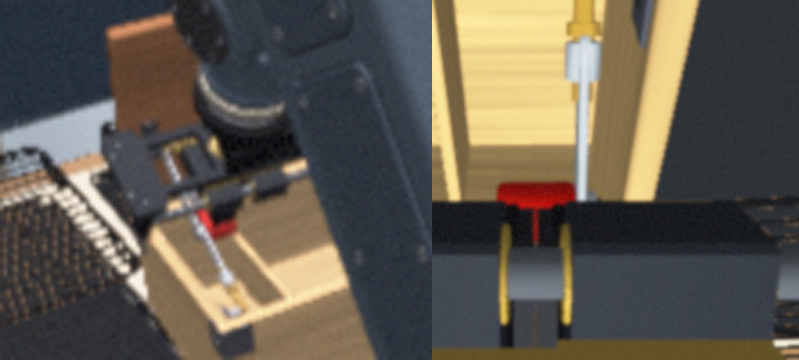

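```bash
cat >> h.py <<'E'
def wproj(X,o):
    m=robot.camera_model('wrist');T=np.array(m['tool_from_camera']);R=Rn.from_quat(o['ee_rot'])
    p=T[:3,:3].T@(R.inv().apply(np.array(X)-o['eef_pos'])-T[:3,3])
    return np.array([m['fx']*p[0]/p[2]+m['cx'],m['fy']*p[1]/p[2]+m['cy']])
def red(f):
    h=cv2.cvtColor(cv2.imread(f'pics/{f}.png'),cv2.COLOR_BGR2HSV)
    return cv2.inRange(h,(0,170,90),(8,255,255))|cv2.inRange(h,(172,170,90),(180,255,255))
E
python3 - <<'E'
from h import *
o3=dict(eef_pos=np.array([666.47,5.97,408.18]),ee_rot=[.71821,.69580,.0037,.0040])
o6=dict(eef_pos=np.array([592.94,138.51,178.24]),ee_rot=[.02,.967,.003,.255])
o7=dict(eef_pos=np.array([611.45,138.46,155.83]),ee_rot=[.02,.966,.003,.258])
k=red('w3')
for v in range(38,70,4):
    x=np.nonzero(k[v,190:260])[0]+190; print('w3',v,(x.min(),x.max()) if len(x) else None)
for z in(140,146,152): print(z,[wray(u,58,z,o3).round(1).tolist() for u in (203,219)])
for f,o in(('w6',o6),('w7',o7)):
    k=red(f);k[:150]=0;ys,xs=np.nonzero(k);print(f,len(xs),xs.min(),xs.max(),ys.min(),ys.max())
    for X in[(616,139,146),(616,126,146),(616,152,146),(606,139,146),(616,139,156),(616,139,136),(622,139,126)]: print(X,wproj(X,o).round(0))
    print('tip',wproj(o['eef_pos']+11*Rn.from_quat(o['ee_rot']).apply([0,0,1]),o).round(0), 'tip camera edge',wproj(o['eef_pos']+Rn.from_quat(o['ee_rot']).apply([9.5,0,11]),o).round(0))
for f in('s1','s2','s6','s7'):
    k=red(f);k[:150]=0;k[240:]=0;ys,xs=np.nonzero(k);print(f,len(xs),xs.min(),xs.max(),ys.min(),ys.max())
for X in[(616,139,146),(616,126,146),(616,152,146),(622,139,126)]:print(X,proj('scene',X).round(1))
E
```

```text
w3 38 None
w3 42 (np.int64(215), np.int64(224))
w3 46 (np.int64(201), np.int64(224))
w3 50 (np.int64(202), np.int64(224))
w3 54 (np.int64(202), np.int64(215))
w3 58 (np.int64(202), np.int64(215))
w3 62 (np.int64(202), np.int64(215))
w3 66 None
140 [[604.5, 135.9, 140.0], [624.7, 135.4, 140.0]]
146 [[605.4, 135.1, 146.0], [625.3, 134.5, 146.0]]
152 [[606.3, 134.2, 152.0], [625.9, 133.6, 152.0]]
w6 799 51 277 155 230
(616, 139, 146) [259. 221.]
(616, 126, 146) [239. 221.]
(616, 152, 146) [279. 220.]
(606, 139, 146) [259. 210.]
(616, 139, 156) [259. 233.]
(616, 139, 136) [259. 209.]
(622, 139, 126) [259. 204.]
tip [258. 232.] tip camera edge [258. 215.]
w7 621 18 278 153 233
(616, 139, 146) [259. 230.]
(616, 126, 146) [236. 231.]
(616, 152, 146) [282. 229.]
(606, 139, 146) [258. 219.]
(616, 139, 156) [259. 245.]
(616, 139, 136) [259. 216.]
(622, 139, 126) [259. 210.]
tip [258. 232.] tip camera edge [258. 215.]
s1 42 159 168 200 207
s2 54 159 169 191 200
s6 53 159 169 193 201
s7 30 159 168 197 203
(616, 139, 146) [164.4 197.8]
(616, 126, 146) [168.3 196.4]
(616, 152, 146) [160.4 199.2]
(622, 139, 126) [164.3 202.4]
```

Request:
apply_moves --pt "0 0 2 0 0 0 -1" --pt "0 0 3 0 0 0 -1" --pt "0 0 3 0 0 0 -1"

```text
time_s: 18.03
eef_pos: [613.2, 138.4, 153.8]
ee_rot: [0.02, 0.966, 0.003, 0.259]
wrist_force: [0.3, -0.4, -0.3]
width: 0.7
```

```bash
cat >> h.py <<'E'
def chk(tag):
    o=robot.get_obs();print(np.round(o['eef_pos'],1),np.round(o['wrist_force'],1))
    snap('wrist','w'+tag);snap('scene','s'+tag);snap('top','t'+tag)
    k=red('s'+tag);k[:150]=0;k[240:]=0;ys,xs=np.nonzero(k);print('scene',len(xs),xs.min(),xs.max(),ys.min(),ys.max(),xs.mean(),ys.mean())
    k=red('w'+tag);n,l,st,c=cv2.connectedComponentsWithStats(k)
    for i in range(1,n):
        if st[i,4]>15 and 200<c[i][0]<310: print('wrist',st[i],c[i].round(1))
E
python3 - <<'E'
from h import *
chk('8')
for f in('w6','w7'):
    n,l,st,c=cv2.connectedComponentsWithStats(red(f))
    for i in range(1,n):
        if st[i,4]>15 and 200<c[i][0]<310: print(f,st[i],c[i].round(1))
E
```

```text
[613.2 138.4 153.8] [ 0.3 -0.4 -0.3]
scene 46 159 168 197 205 163.6304347826087 201.2391304347826
wrist [236 194  42  32 878] [256.8 204.6]
w6 [238 201  40  30 792] [257.6 212.2]
w7 [236 201  43  33 609] [257.2 209. ]
```

The knuckle has snapped through: in the scene it moved 5–6 px down (about 25 mm), and it has left the fingertips. I'll retreat and come back over the bar.

Request:
apply_moves --pt "0 0 -15 0 0 0 -1" --pt "0 0 -45 0 0 0 -1" --pt "0 0 -80 0 0 0 -1" --pt "0 0 -110 0 0 0 -1" --pt "0 0 -110 0 0 0 -1"

```text
time_s: 18.6
eef_pos: [557.9, 139.5, 254.3]
ee_rot: [0.02, 0.965, 0.004, 0.263]
wrist_force: [0.0, -0.1, 0.0]
width: 0.5
```

```bash
python3 - <<'E'
from h import *
chk('9')
row((560,60,410),133)
row((640,5,410),88)
E
```

```text
[557.9 139.5 254.3] [ 0.  -0.1  0. ]
scene 48 159 168 197 205 163.91666666666666 201.04166666666666
wrist [243 160  29  36 696] [258.  174.4]
row [-84.9, -76.1, -137.7] [12.7, 28.1, 43.6]
row [-156.3, -128.1, -97.4] [24.2, 22.8, 87.4]
```

Request:
apply_moves --pt "-85 -76 -138 12.7 28.1 43.6 -0.3" --pt "-85 -76 -138 12.7 28.1 43.6 -0.3" --pt "-85 -76 -138 12.7 28.1 43.6 -0.3" --pt "-85 -76 -138 12.7 28.1 43.6 -0.3" --pt "-85 -76 -138 12.7 28.1 43.6 -0.3" --pt "-85 -76 -138 12.7 28.1 43.6 -0.3" --pt "-85 -76 -138 12.7 28.1 43.6 -0.3" --pt "-85 -76 -138 12.7 28.1 43.6 -0.3"

```text
time_s: 19.42
eef_pos: [561.3, 59.5, 409.0]
ee_rot: [0.402, 0.916, -0.001, -0.002]
wrist_force: [0.0, -0.0, -0.9]
width: 30.2
```

```bash
python3 - <<'E'
from h import *
row((640,5,410),88)
E
```

```text
row [-93.4, 21.0, -1.4] [-0.3, -0.1, 44.7]
```

Request:
apply_moves --pt "-93 21 -1 0 0 44.7 -0.3" --pt "-93 21 -1 0 0 44.7 -0.3" --pt "-93 21 -1 0 0 44.7 -0.3" --pt "-93 21 -1 0 0 44.7 -0.3" --pt "-93 21 -1 0 0 44.7 -0.3" --pt "-93 21 -1 0 0 44.7 -0.3" --pt "-93 21 -1 0 0 44.7 -0.3" --pt "-93 21 -1 0 0 44.7 -0.3" --pt "-93 21 -1 0 0 44.7 -0.3"

```text
time_s: 20.17
eef_pos: [639.1, 6.1, 408.9]
ee_rot: [0.717, 0.697, -0.002, -0.001]
wrist_force: [-0.7, 0.5, -0.2]
width: 30.4
```

```bash
python3 - <<'E'
from h import *
o=robot.get_obs();print(o['eef_pos'],o['ee_rot'])
snap('wrist','w10');h=cv2.cvtColor(cv2.imread('pics/w10.png'),cv2.COLOR_BGR2HSV)
cv2.imwrite('pics/w10.png',cv2.imread('pics/w10.png'))
# bar: low saturation bright-grey run per row, for both w3 (known) and now
o3=dict(eef_pos=np.array([666.47,5.97,408.18]),ee_rot=[.71821,.69580,.0037,.0040])
for f,oo in(('w3',o3),('w10',o)):
    h=cv2.cvtColor(cv2.imread(f'pics/{f}.png'),cv2.COLOR_BGR2HSV)
    print(f,'knuckle red',[ (st,c) for st,c in zip(*[q[1:].round(0).tolist() for q in cv2.connectedComponentsWithStats(red(f))[2:4]]) if st[4]>60])
    for v in(150,165,180,195):
        r=h[v].astype(int);g=(r[:,1]<70)&(r[:,2]>90)&(r[:,0]>80)&(r[:,0]<140)
        x=np.nonzero(g)[0];x=x[(x>180)&(x<330)]
        if len(x): print(v,x.min(),x.max(),np.median(x),len(x),wray(np.median(x),v,340,oo).round(1))
E
```

```text
[639.07092278   6.07382624 408.90302699] [ 0.71742954  0.6966281  -0.00156812 -0.00129838]
w3 knuckle red [([112, 30, 23, 13, 170], [123.0, 36.0]), ([201, 40, 24, 26, 415], [211.0, 52.0])]
150 243 254 248.5 12 [662.7  43.8 340. ]
165 244 254 249.0 11 [662.7  32.9 340. ]
180 244 254 249.0 11 [662.3  21.9 340. ]
195 244 254 249.0 11 [661.9  10.5 340. ]
w10 knuckle red [([133, 29, 27, 14, 184], [146.0, 35.0]), ([237, 46, 20, 22, 319], [244.0, 56.0])]
150 262 273 267.5 12 [647.8  43.4 340. ]
165 262 273 267.5 12 [647.5  32.6 340. ]
180 262 272 267.0 11 [647.   21.4 340. ]
195 262 272 267.0 11 [646.7  10.1 340. ]
```

The bar is now at x≈647 (it was 662 locked), so the lid sank about 0.066 rad and rests there, as expected. I'll grasp it from above.

Request:
apply_moves --pt "0 7.5 0 0 0 0 -0.3" --pt "0 7.5 25 0 0 0 -0.3" --pt "0 7.5 50 0 0 0 -0.3" --pt "0 7.5 65 0 0 0 -0.3" --pt "0 7.5 72 0 0 0 -0.3" --pt "0 7.5 72 0 0 0 -0.3"

```text
time_s: 20.72
eef_pos: [645.7, 6.2, 336.7]
ee_rot: [0.718, 0.696, -0.002, -0.002]
wrist_force: [-0.2, -0.1, 1.3]
width: 30.4
```

Request:
apply_moves --pt "0 0 0 0 0 0 -1" --pt "0 0 0 0 0 0 -1" --pt "0 0 0 0 0 0 -1" --pt "0 0 0 0 0 0 -1" --newtons 22

```text
time_s: 21.05
eef_pos: [646.8, 6.0, 340.4]
ee_rot: [0.718, 0.696, 0.0, 0.001]
wrist_force: [0.5, 0.4, 0.1]
width: 11.2
```

Request:
apply_moves --pt "0 -5 1 0 0 0 -1" --pt "0 -11.8 3.5 0 0 0 -1" --pt "0 -22.7 7.5 0 0 0 -1" --pt "0 -33.4 11.9 0 0 0 -1" --pt "0 -33.4 11.9 0 0 0 -1"

```text
time_s: 21.47
eef_pos: [609.9, 7.5, 326.7]
ee_rot: [0.718, 0.696, -0.002, -0.001]
wrist_force: [-2.4, 0.2, 0.4]
width: 8.9
```

Request:
apply_moves --pt "0 -5 2.4 0 0 0 -1" --pt "0 -10.4 5 0 0 0 -1" --pt "0 -20.6 10.6 0 0 0 -1" --pt "0 -30.5 16.6 0 0 0 -1" --pt "0 -40 23 0 0 0 -1" --pt "0 -49.4 30 0 0 0 -1" --pt "0 -58.3 37.5 0 0 0 -1" --pt "0 -66.8 45.4 0 0 0 -1" --pt "0 -66.8 45.4 0 0 0 -1"

```text
time_s: 22.22
eef_pos: [543.6, 10.1, 279.7]
ee_rot: [0.718, 0.696, -0.001, -0.002]
wrist_force: [0.7, 3.1, -4.1]
width: 9.1
```

Request:
apply_moves --pt "0 -4 4 0 0 0 -1" --pt "0 -8.2 8.3 0 0 0 -1" --pt "0 -15.8 17 0 0 0 -1" --pt "0 -23 26 0 0 0 -1" --pt "0 -30 35.4 0 0 0 -1" --pt "0 -36.2 45 0 0 0 -1" --pt "0 -42 55.2 0 0 0 -1" --pt "0 -47.3 65.5 0 0 0 -1" --pt "0 -52.1 76 0 0 0 -1" --pt "0 -52.1 76 0 0 0 -1"

```text
time_s: 23.05
eef_pos: [493.0, 11.7, 204.1]
ee_rot: [0.718, 0.696, -0.0, -0.001]
wrist_force: [2.3, 6.2, -3.9]
width: 9.1
```

Request:
apply_moves --pt "0 -4.2 10.7 0 0 0 -1" --pt "0 -7.9 21.7 0 0 0 -1" --pt "0 -11.1 33 0 0 0 -1" --pt "0 -13.7 44.2 0 0 0 -1" --pt "0 -15.7 55.6 0 0 0 -1" --pt "0 -16.5 62 0 0 0 -1" --pt "0 -17.1 67 0 0 0 -1" --pt "0 -17.6 72 0 0 0 -1" --pt "0 -17.8 76 0 0 0 -1" --pt "0 -17.8 76 0 0 0 -1"

```text
time_s: 23.88
eef_pos: [475.6, 11.9, 128.9]
ee_rot: [0.718, 0.696, -0.001, -0.001]
wrist_force: [0.3, 6.6, -3.2]
width: 9.0
```

Request:
apply_moves --pt "0 0 2 0 0 0 -1" --pt "0 0 4 0 0 0 -1" --pt "0 0 6 0 0 0 -1" --pt "0 0 6 0 0 0 -1"

```text
time_s: 24.22
eef_pos: [475.3, 11.9, 123.3]
ee_rot: [0.718, 0.696, -0.001, -0.001]
wrist_force: [0.5, 5.9, -3.1]
width: 9.1
```

Request:
apply_moves --pt "0 0 2 0 0 0 -1" --pt "0 0 3 0 0 0 -1" --pt "0 0 3 0 0 0 -1"

```text
time_s: 24.47
eef_pos: [475.2, 11.9, 120.8]
ee_rot: [0.718, 0.696, -0.001, -0.001]
wrist_force: [-0.9, 7.2, 2.7]
width: 8.9
```

Request:
apply_moves --pt "0 0 1 0 0 0 -1" --pt "0 0 2 0 0 0 -1" --pt "0 0 2 0 0 0 -1"

```text
time_s: 24.72
eef_pos: [475.2, 11.9, 120.6]
ee_rot: [0.718, 0.696, -0.001, -0.001]
wrist_force: [-4.9, 6.7, 17.5]
width: 9.1
```

The lid is seated: the tool stopped at z 120.6 with the force rising. I'll ease off, open the jaws just enough and withdraw upward.

Request:
apply_moves --pt "0 0 -2 0 0 0 -1" --pt "0 0 -2 0 0 0 -0.5" --pt "0 0 -2 0 0 0 -0.5" --pt "0 0 -2 0 0 0 -0.5" --pt "0 0 -2 0 0 0 -0.5"

```text
time_s: 25.13
eef_pos: [476.6, 10.4, 120.9]
ee_rot: [0.718, 0.697, -0.001, 0.001]
wrist_force: [-0.5, 1.1, -0.8]
width: 20.6
```

Request:
apply_moves --pt "0 0 -6 0 0 0 -0.5" --pt "0 0 -18 0 0 0 -0.5" --pt "0 0 -40 0 0 0 -0.5" --pt "0 0 -75 0 0 0 -0.5" --pt "0 0 -110 0 0 0 -0.5" --pt "0 0 -115 0 0 0 -0.5" --pt "0 0 -115 0 0 0 -0.5"

```text
time_s: 25.72
eef_pos: [478.0, 10.6, 238.7]
ee_rot: [0.718, 0.696, 0.001, 0.003]
wrist_force: [0.3, 0.5, -0.8]
width: 21.3
```

```bash
python3 - <<'E'
from h import *
o=robot.get_obs();print(o['eef_pos'],o['wrist_force'],o['width'])
snap('wrist','w11')
o0=__import__('json').load(open('pics/w0.json'))
for f,oo in(('w0',o0),('w11',o)):
    b=cv2.imread(f'pics/{f}.png').astype(int)
    for v in(150,170,190):
        r=b[v,240:285];x=np.nonzero((r[:,0]-r[:,2]>-2)&(r[:,0]>180))[0]+240
        x=x[(x>248)&(x<275)]
        print(f,v,x.min(),x.max(),wray(x.mean(),v,119,oo).round(1))
E
```

```text
[477.96303247  10.5609782  238.70721676] [ 0.29369542  0.46950232 -0.78009733] 21.257013445314573
w0 150 253 262 [476.7  39.1 119. ]
w0 170 253 262 [476.1  21.6 119. ]
w0 190 253 262 [475.6   3.5 119. ]
w11 150 249 258 [476.9  41.1 119. ]
w11 170 249 258 [476.3  23.2 119. ]
w11 190 249 257 [475.3   4.7 119. ]
```

```bash
python3 - <<'E'
from h import *
snap('scene','s12');a=cv2.imread('pics/s0.png',0);b=cv2.imread('pics/s12.png',0)
for nm,X in(('left front corner',(513,187,119)),('bar left',(478,60,119))):
    u,v=[int(q) for q in proj('scene',X)];T=a[v-10:v+10,u-12:u+12]
    r=cv2.matchTemplate(b[v-22:v+22,u-24:u+24],T,cv2.TM_CCOEFF_NORMED);_,m,_,p=cv2.minMaxLoc(r);print(nm,m,p[0]-12,p[1]-12)
E
```

```text
left front corner 0.997308611869812 0 0
bar left 0.5166557431221008 -8 3
```

```bash
python3 -c "
from h import *
print(robot.close_job())"
```

```text
the job is handed in; nothing more can be done
None
```

I raised the lid until the stay locked, set the near yellow jar upright beside the stored one, and broke the stay by pressing the red knuckle. I then lowered the lid by its bar until it was shut. The job was handed in at about 26 s of the 72 s; no verdict was reported.

**Checks that agreed**
- **Lid locked:** with the jaws off the bar, the lid stood and the knuckle was at about (616, 140, 149) mm. That is roughly 3 mm higher than its stated locked height, which is within measuring error.
- **Jar placed:** the wrist picture showed both jars upright before the lid came down. After release the tool felt no force.
- **Stay broken:** in the scene view the knuckle dropped by 5–6 px, about 25 mm. The bar sank 15 mm, about 0.066 rad.
- **Lid shut:** the tool stopped at z 120.6 mm with the force rising to 17.5 N. The lid's front corner in the scene camera matched its first position exactly (0 px shift, score 0.997).

**Checks that disagreed or are less certain**
- **Tool height near the top:** it read about 4 mm more than a 232 mm lid radius predicts. Before I corrected the path there was a push of up to 15 N on the bar.
- **Pull at the locked stop:** the pull reached about 18 N, under the 30 N slip limit. I did not measure the clamp itself.
- **Press force on the knuckle:** the highest reading was 3 N, below the stated 4–8 N, so I relied on the pictures for the snap-through.
- **Bar check at the end:** matching the bar in the scene view failed (score 0.52), probably because the arm hid it. The wrist view put it back at its starting place.
- **Bell and tongs:** I did not measure them again at the end. The tool never worked within reach of the bell, and at the jar the fingers stayed above the tongs.

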